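# Bring the red-dot spice jar to the front and hold the carousel

## Task

I have only one clean hand and want to slide the spice jar with the red dot on its lid straight out of the carousel. Lay the small beech board flat on the worktop as a landing, pointing straight out from the front of the carousel's square base: one short end flush against the middle of the base's front face; then let go of it. Then turn the carousel until the red-dot jar stands squarely at the front, facing the board, and finish gripping the carousel's knob and holding it still there, without upsetting the jars or moving the board or the things round about.

Things in the scene. Friction and masses are not known exactly. Their poses are not given: they have to be found in the camera images.
- carousel_base: fixed square dark-wood base plate under the spice carousel, 180 x 180 mm, top 9 mm high; origin at its centre at worktop height. Its front is its -x side, towards the robot: a plain upright face 2 to 9 mm above the worktop, 90 mm from the origin. The round deck on it has radius 85 mm, its top 16 mm above the worktop, and upright fins that make six bays open outwards: five hold a jar, one is empty
- base_front (a point): middle of the base's front face (brass inlay), 5.5 mm above the worktop
- knob_grip (a point): on the turning axis, 160 mm above the worktop: the height to grip the round dark wooden knob, 38 mm across, 141 to 175 mm above the worktop, on the column in the middle of the carousel. Deck, fins, column and knob turn as one; the lids of the jars round it reach 121 mm above the worktop
- turntable (a joint): turning angle of the deck with the knob (rad), 0 at the start of every run, growing counter-clockwise seen from above; turns endlessly either way for this work, on a smooth bearing (about 0.015 N m of drag), and stays where it is left
- knob: the carousel's round knob, part of the turning deck; origin on the turning axis at worktop height (grip it 160 mm above this origin)
- jar_red: the wanted spice jar: glass, 41 mm across, 105 mm tall, dark lid with a round red sticker 25 mm across on top; standing loose in a bay with about 3 mm of play to each fin, its axis about 56 mm from the turning axis; a jerky turn makes it rock; origin at the centre of its underside, z up
- jar_yellow: one of the other spice jars, same size and dark lid, with a yellow sticker; loose in its bay, origin at the centre of its underside, z up
- jar_green: one of the other spice jars, same size and dark lid, with a green sticker; loose in its bay, origin at the centre of its underside, z up
- jar_blue: one of the other spice jars, same size and dark lid, with a blue sticker; loose in its bay, origin at the centre of its underside, z up
- jar_white: one of the other spice jars, same size and dark lid, with a white sticker; loose in its bay, origin at the centre of its underside, z up
- small_board: small loose beech board, 70 mm wide (its x axis), 136 mm long (its y axis), 16 mm thick, 0.11 kg, lying flat on the worktop to the right of the carousel; origin at the centre of its underside, z up. It can be gripped from above across its 70 mm width
- jam_jar: jam jar with a red striped lid, 71 mm across, 89 mm tall, a bystander; origin at the centre of its underside
- kitchen_timer: round red kitchen timer, 66 mm across, 69 mm tall, a bystander; origin at the centre of its underside
- mug_1: small white mug, 62 x 88 x 50 mm, a bystander; origin at its underside
- lemon_1: lemon, 78 x 55 x 56 mm, a bystander; origin at its underside
There are look-alikes about, which are no part of the job. Several things look just like the small_board: the one meant starts farthest to the robot's left.

How it is judged:
By the outcome, as a careful person would: the job done as asked, in the order asked, and still so for the second after the job is handed in, while the arm keeps its last pose, push and grip.
It also fails if it takes over 72 s, if anything falls off the work surface, if the arm or the gripper's body presses on something with over 40 N, if the wrist force passes 120 N, or if a joint passes its speed limit or range.

## Robot

A 6-joint arm with a two-finger parallel gripper is mounted at the origin on a cart in front of the work surface, level with it; the furniture and walls round the work are solid. World frame = base frame: x ahead of the robot, y to its left, z up, the work surface at z = 0. Lengths are in mm, angles in rad, forces in N, time in s.
With the tool pointing down it reaches from about 275 to 1000 mm from the base axis. Payload 8.4 kg.
Tool frame: the origin (TCP) lies at the very end of the fingers, on their centre line; the grasp point (between the pads) lies 19 mm behind it; z points along the fingers, y is the line along which they close (so a half turn about z gives the same grasp; the last joint's range is limited). The gripper opens to 85 mm and grips with 20 to 120 N. Pads are 22 mm wide; open, the fingers measure 114 mm over their backs; the gripper's body (76 mm by 85 mm) begins 54 mm behind the grasp point. The pads swing forward as they close: fully open they stand 13 mm farther back than shut.
Start: joints at [-1.22, 0.353, 1.633, -0, 1.155, -0.002], TCP at [215.953, -586.509, 231.281] pointing down, gripper open.
Joint ranges: [-2.63, 2.63], [-0.92, 2.1], [0.06, 2.66], [-1.3, 4.44], [0, 2.69], [-3.02, 3.02]. Speed limits (rad/s): [2.22, 2.22, 2.79, 3.14, 3.14, 3.14].

## Interface

Orientations are given as [roll, pitch, yaw] about the fixed x, y, z axes, in that order (R = Rz(yaw) Ry(pitch) Rx(roll)).
In Python, from rig import sensors, grab_frame, camera_params, order gives the robot as it stands. The module is installed in compiled form; this text tells all that it offers.
- The arm moves only by the tool move_arm, never from a script. Its argument "motion" is a list of rows, each a list of 7 numbers: the turn, a rotation vector about the tool's x, y, z in parts of the range, where 1.0 means pi rad, then the shift along the tool's x, y, z in fractions of the full range, 1 being 0.75 m, then the finger opening in m, from 0 to 0.0854. A call has 1 to 8 rows; each row is the pose to reach, as a shift and turn from the pose commanded when the call began, along the tool's axes at that moment; what a row does not reach only later rows make up. A row lasts 1/8 s, in which the tool goes at most 62.5 mm and 10.7 degrees, less where a joint would pass 70% of its speed; a pose out of reach is approached as far as the arm can. No shift or turn number may pass 1 either way. A call with a gripper value outside its range is refused whole. The fingers move at their own pace and stop on an object; "grip_force" is the grip in N (left out, the last holds). Time passes only in rows, so rows that repeat a pose let the fingers close. It gives the time, the measured TCP pose, the force, the opening and the grip force at its end, in the units of the state.
- sensors.sense(): the state, without advancing time (a new reading comes with each control period).
- grab_frame(name): name is "scene" or "top" or "wrist"; returns (picture, depth): 420x560x3 uint8, red, green, blue; 420x560 float32, mm along the optical axis (not along the pixel's ray), 0 where there is no reading.
- camera_params(name): a dict with "camera_matrix" (3x3 intrinsics, pixels), "world_from_camera" (4x4, takes a point from camera to world coordinates). Camera axes: x right, y down, z forward; pixel columns grow to the right and rows downward; lengths in mm; the calibration is good to about 2 mm. A picture is of the moment at which its call begins: read the wrist's pose just before it. camera_params takes no time and is no camera call; for the wrist camera it gives the pose at the moment of the call.
- order.sign_off(): hands the job in; it is judged then, once.
The state is a dict: "clock": time; "qpos": joint angles; "qvel": joint speeds; "joint_efforts": joint torques, N m; "eef_pos": TCP position; "tcp_rot": TCP orientation; "contact_force": force on the tool from outside, world axes, zero at the start; "wrist_torque": the same for the moment, N m; "opening": opening from 0.0 (shut) to 1.0 (fully open); "grasp_force": force on a finger pad.
Only numpy, scipy, OpenCV 4.12 (cv2) and the standard library are available. Lean on these libraries where they do the work, as an engineer would, in place of code of your own. Each camera call takes 0.05 s, during which the arm holds its last target. There are 200 camera calls.

## Working session

There is one attempt and no reset: what is moved stays moved. The work goes in short steps, Python scripts to look and compute and a tool call to move; the robot and the scene stay as the last step left them, time stands still between calls to the robot, and variables do not carry over. Pictures are saved under pics/ and viewed, at most 11 in all, crops included, and the job is handed in when it is done.

Besides the shell and the picture viewer there is one more tool, called as name([rows], argument=value, ...), one row to a line, values as JSON. move_arm: Moves the arm, as the interface text tells. Its arguments: {"type":"object","properties":{"motion":{"type":"array","items":{"type":"array","items":{"type":"number"}}},"grip_force":{"type":"number"}},"required":["motion"]}

```bash
mkdir -p pics; python3 - <<'E'
from rig import sensors, grab_frame, camera_params
import cv2,numpy as np
for n in ["scene","top"]:
    im,d=grab_frame(n); p=camera_params(n)
    np.savez(f"{n}.npz",im=im,d=d,K=p["camera_matrix"],T=p["world_from_camera"])
    cv2.imwrite(f"pics/{n}0.png",im[:,:,::-1]); print(n,p)
s=sensors.sense();print(s)
E
```

```text
scene {'camera_matrix': array([[429.49291995,   0.        , 277.90008077],
       [  0.        , 429.49291995, 211.89013643],
       [  0.        ,   0.        ,   1.        ]]), 'world_from_camera': array([[-7.24551854e-02, -7.77605458e-01,  6.24563846e-01,
        -4.28821200e+02],
       [-9.97276776e-01,  4.78466343e-02, -5.61224763e-02,
         7.88454874e+01],
       [ 1.37578659e-02, -6.26929383e-01, -7.78954601e-01,
         1.32341976e+03],
       [ 0.00000000e+00,  0.00000000e+00,  0.00000000e+00,
         1.00000000e+00]])}
top {'camera_matrix': array([[534.35499582,   0.        , 291.34896767],
       [  0.        , 534.35499582, 206.55954317],
       [  0.        ,   0.        ,   1.        ]]), 'world_from_camera': array([[-1.16882973e-02, -9.87669867e-01,  1.56114119e-01,
         2.87359004e+02],
       [-9.99930029e-01,  1.12604512e-02, -3.62472736e-03,
        -6.48253233e+00],
       [ 1.82211857e-03, -1.56145562e-01, -9.87732374e-01,
         1.58180383e+03],
       [ 0.00000000e+00,  0.00000000e+00,  0.00000000e+00,
         1.00000000e+00]])}
{'clock': 0.1, 'qpos': array([-1.22041685e+00,  3.53567213e-01,  1.63404390e+00,  4.72297967e-05,
        1.15523301e+00, -2.39814803e-03]), 'qvel': array([ 1.10733530e-03, -3.83689750e-03, -1.33786658e-03, -1.08998661e-03,
       -5.10977312e-05,  1.01149948e-03]), 'joint_efforts': array([-9.29898706e-04, -6.06364775e+01, -3.42816532e+01, -2.28132376e-05,
        4.09790766e-03, -1.13457855e-05]), 'eef_pos': array([ 215.80895699, -586.10240192,  230.6508494 ]), 'tcp_rot': array([-3.14034130e+00, -4.61871969e-05,  3.52758501e-01]), 'contact_force': array([0.8452179 , 0.75424059, 0.06982161]), 'wrist_torque': array([-0.02630975, -0.02456506, -0.00106515]), 'grasp_force': 0.0, 'opening': 0.9981795775657107}
```

View pics/top0.png

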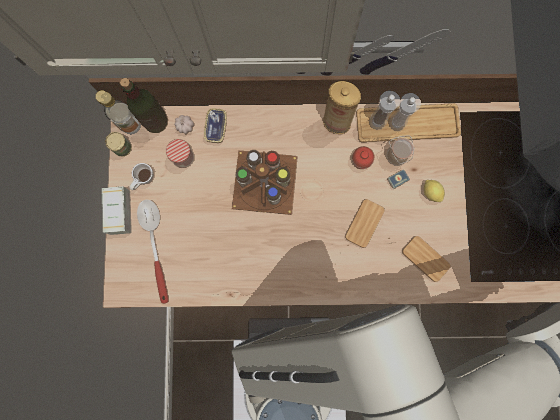

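View pics/scene0.png

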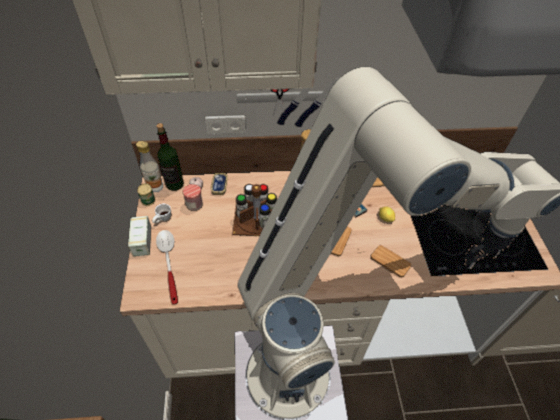

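The top view shows the carousel at about (265,182), slightly turned, with the red sticker at (272,157). The look-alike boards are at (365,223) and (427,258), plus the large board under the mills at (408,122). The one farthest left (+y) is (365,223). The scene view agrees: (342,240) against (390,261).

```bash
cat > h.py <<'E'
import numpy as np,cv2
def load(n):
    z=np.load(f"{n}.npz"); return z["im"],z["d"],z["K"],z["T"]
def ray(K,T,uv,z):
    uv=np.atleast_2d(uv).astype(float)
    r=np.c_[uv,np.ones(len(uv))]@np.linalg.inv(K).T@T[:3,:3].T
    s=(z-T[2,3])/r[:,2]
    return T[:3,3]+r*s[:,None]
def cloud(d,K,T):
    v,u=np.indices(d.shape); c=np.stack([(u-K[0,2])/K[0,0]*d,(v-K[1,2])/K[1,1]*d,d],-1)
    return c@T[:3,:3].T+T[:3,3]
E
python3 - <<'E'
from h import *
im,d,K,T=load("top")
P=cloud(d,K,T)
c=im[140:290,225:460]
cv2.imwrite("pics/crop0.png",cv2.resize(c[:,:,::-1],None,fx=3.4,fy=3.4,interpolation=cv2.INTER_CUBIC))
hsv=cv2.cvtColor(im,cv2.COLOR_RGB2HSV)
# board: height mask
for name,(u0,u1,v0,v1) in {"board":(335,395,190,255),"base":(225,305,145,222)}.items():
    sub=P[v0:v1,u0:u1]; lo,hi=(9,25) if name=="board" else (4.5,300)
    m=((sub[...,2]>lo)&(sub[...,2]<hi)).astype(np.uint8)
    cs,_=cv2.findContours(m,cv2.RETR_EXTERNAL,cv2.CHAIN_APPROX_NONE)
    k=max(cs,key=cv2.contourArea)[:,0]+[u0,v0]
    z=16 if name=="board" else 9
    w=ray(K,T,k,z)[:,:2].astype(np.float32)
    print(name,cv2.minAreaRect(w),"medz",np.median(sub[...,2][m>0]))
print("zk",[P[v,u].round() for u,v in [(262,169),(272,157),(272,192),(242,174),(283,174),(254,157)]])
E
```

```text
board ((483.23468017578125, -228.52423095703125), (69.81929016113281, 135.40338134765625), 62.13203048706055) medz 15.891895116692467
base ((614.3323364257812, 67.43537902832031), (191.6201934814453, 191.01300048828125), 83.80426025390625) medz 28.609841026292656
zk [array([613.,  66., 174.]), array([661.,  41., 117.]), array([558.,  41., 130.]), array([612., 125., 122.]), array([611.,  10., 118.]), array([660.,  91., 121.])]
```

View pics/crop0.png

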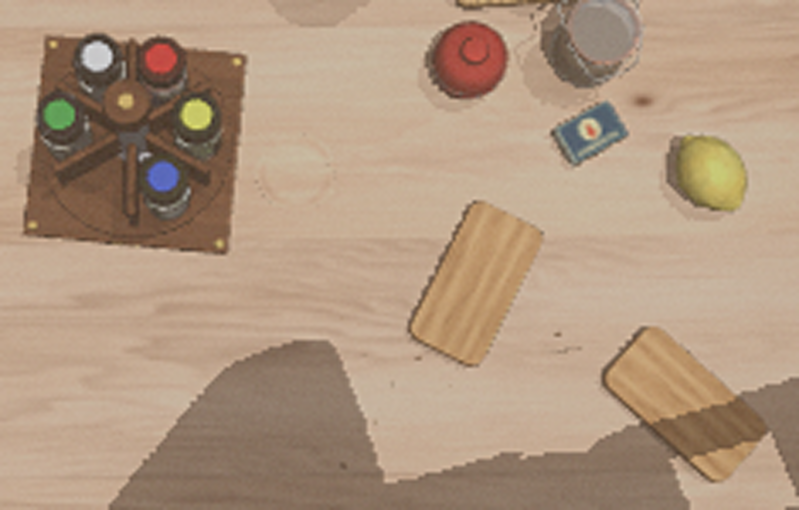

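The crop confirms it: the target board is the one centred near (477,283) in the crop, 69.8 x 135.4 mm at z=16, and it lies farther left than the (685,403) one. I'll look at the base's front from close by with the wrist camera before grasping.

```bash
cat >> h.py <<'E'
from scipy.spatial.transform import Rotation as R
def rows(pos,yaw_deg,tilt=None):
    from rig import sensors
    s=sensors.sense(); R0=R.from_euler("xyz",s["tcp_rot"]); 
    Rt=R.from_euler("xyz",[np.pi,0,np.radians(yaw_deg)])
    t=(R0.inv()*Rt).as_rotvec(); d=R0.inv().apply(np.array(pos,float)-s["eef_pos"])/1000
    return t.round(4).tolist()+d.round(4).tolist()
E
python3 - <<'E'
from h import *
from rig import camera_params,sensors
s=sensors.sense();p=camera_params("wrist")
R0=R.from_euler("xyz",s["tcp_rot"]).as_matrix();T=p["world_from_camera"]
print(p["camera_matrix"],(R0.T@T[:3,:3]).round(3),R0.T@(T[:3,3]-s["eef_pos"]))
print(rows([420,65,330],0), rows([430,65,330],90),rows([430,65,330],-90))
E
```

```text
[[344.88258505   0.         281.09528933]
 [  0.         344.88258505 207.99974022]
 [  0.           0.           1.        ]] [[-0.    -0.955 -0.297]
 [ 1.    -0.    -0.001]
 [ 0.    -0.297  0.955]] [  76.92306003   -0.76867762 -142.23131225]
[-0.0012, 0.0002, 0.3528, 0.4166, -0.5406, -0.0987] [-0.0011, -0.0008, -1.218, 0.426, -0.5371, -0.0987] [-0.0009, 0.0012, 1.9236, 0.426, -0.5371, -0.0987]
```

The rows are not in the units I measure in: shifts go in shares of 0.75 m and turns go in shares of pi rad. I convert before sending: -0.524 m / 0.75 = -0.6987, 0.468 m / 0.75 = 0.624, 0.35 rad / 3.1416 = 0.1114.

move_arm([
  [0,0,0.1114,0.624,-0.6987,-0.0533,0.085],
  [0,0,0.1114,0.624,-0.6987,-0.0533,0.085],
  [0,0,0.1114,0.624,-0.6987,-0.0533,0.085],
  [0,0,0.1114,0.624,-0.6987,-0.0533,0.085],
  [0,0,0.1114,0.624,-0.6987,-0.0533,0.085],
  [0,0,0.1114,0.624,-0.6987,-0.0533,0.085],
  [0,0,0.1114,0.624,-0.6987,-0.0533,0.085],
  [0,0,0.1114,0.624,-0.6987,-0.0533,0.085],
])

```text
clock: 1.1
eef_pos: [399.6, -120.3, 259.9]
tcp_rot: [3.141, -0.0, 0.002]
contact_force: [0.4, -0.5, 0.3]
opening: 0.996
grasp_force: 0.0
```

```bash
python3 - <<'E'
from h import *
from rig import sensors
s=sensors.sense();print(s["clock"],s["eef_pos"],s["tcp_rot"],rows([470,65,270],0))
E
```

```text
1.1 [ 399.62682496 -120.33604603  259.9086371 ] [ 3.14138779e+00 -4.84908444e-04  2.48884608e-03] [0.0002, -0.0005, 0.0025, 0.0708, -0.1852, -0.0101]
```

Scaled: -0.185 m / 0.75 = -0.2467, 0.07 m / 0.75 = 0.0933.

move_arm([
  [0,0,0,0.0933,-0.2467,-0.0133,0.085],
  [0,0,0,0.0933,-0.2467,-0.0133,0.085],
  [0,0,0,0.0933,-0.2467,-0.0133,0.085],
  [0,0,0,0.0933,-0.2467,-0.0133,0.085],
  [0,0,0,0.0933,-0.2467,-0.0133,0.085],
  [0,0,0,0.0933,-0.2467,-0.0133,0.085],
  [0,0,0,0.0933,-0.2467,-0.0133,0.085],
])

```text
clock: 1.98
eef_pos: [468.5, 61.7, 269.7]
tcp_rot: [3.141, 0.0, 0.001]
contact_force: [0.2, -0.1, 0.3]
opening: 0.997
grasp_force: 0.0
```

```bash
cat >> h.py <<'E'
def snap(n,name):
    from rig import grab_frame,camera_params
    p=camera_params(n); im,d=grab_frame(n)
    np.savez(f"{name}.npz",im=im,d=d,K=p["camera_matrix"],T=p["world_from_camera"])
    cv2.imwrite(f"pics/{name}.png",im[:,:,::-1])
    return im,d,p["camera_matrix"],p["world_from_camera"]
E
python3 - <<'E'
from h import *
snap("wrist","w1")
E
```

```text
(no output)
```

View pics/w1.png

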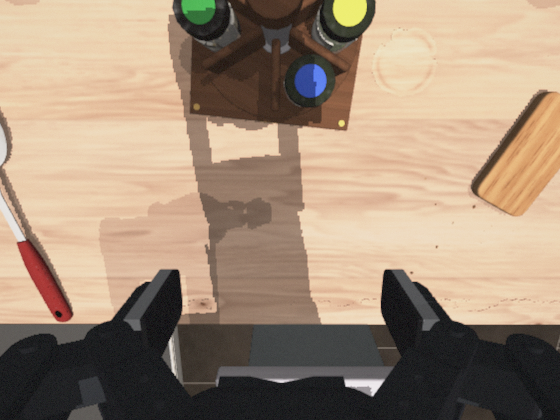

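The wrist view shows the base's front edge from (190,115) to (346,131), with brass corner dots at (197,107) and (341,123). The landing area below it is clear, and the board's near end is at (500,200). Now I'll fit the edges, and the stickers and knob from the top view.

```bash
python3 - <<'E'
from h import *
im,d,K,T=load("w1"); P=cloud(d,K,T); hsv=cv2.cvtColor(im,cv2.COLOR_RGB2HSV)
print("table z",np.median(P[150:180,380:450,2]),"basez",np.median(P[95:112,210:225,2]))
H=P[...,2]
def edge(cols,fn):
    return np.array([fn(c) for c in cols],float)
def cross(vals,th):  # first crossing of th going down from high
    i=np.where((vals[:-1]>th)&(vals[1:]<=th))[0]
    if len(i)==0: return np.nan
    i=i[-1]; return i+(vals[i]-th)/(vals[i]-vals[i+1])
def rfit(p):
    p=p[~np.isnan(p).any(1)]
    l=cv2.fitLine(p.astype(np.float32),cv2.DIST_HUBER,0,.1,.01).ravel(); n=np.array([-l[1],l[0]])
    r=(p-l[2:])@n; p=p[abs(r)<1.5]; l=cv2.fitLine(p.astype(np.float32),cv2.DIST_L2,0,.1,.01).ravel()
    print("  n",len(p),"rms",((p-l[2:])@np.array([-l[1],l[0]])).std()); return l
def lines(M,th):
    F=np.array([(u,105+cross(M[105:145,u],th)) for u in list(range(205,285))+list(range(318,338))])
    L=np.array([(220-cross(M[v,220:180:-1],th),v) for v in range(80,108)])
    Rr=np.array([(330+cross(M[v,330:375],th),v) for v in range(60,125)])
    return [rfit(ray(K,T,q[~np.isnan(q).any(1)],9)[:,:2]) for q in (F,L,Rr)]
res=[]
for nm,M,th in (("depth",H,5.5),("red",-im[...,0].astype(float),-120)):
    print(nm)
    for l in lines(M,th): print("   ",l, "ang",np.degrees(np.arctan2(l[1],l[0])))
# brass dots
m=cv2.inRange(hsv,(18,90,110),(34,255,255)); 
for (u,v) in [(197,107),(341,123)]:
    mm=m[v-7:v+8,u-7:u+8]; M=cv2.moments(mm,True)
    if M["m00"]: q=(u-7+M["m10"]/M["m00"],v-7+M["m01"]/M["m00"]); print("dot",M["m00"],q,ray(K,T,[q],9))
im,d,K,T=load("top"); hsv=cv2.cvtColor(im,cv2.COLOR_RGB2HSV)
for n,(a,b),(u,v) in [("red",((170,120,90),(180,255,255)),(272,157)),("yel",((22,100,120),(34,255,255)),(283,174)),("grn",((45,80,60),(75,255,255)),(242,174)),("blu",((105,80,80),(130,255,255)),(272,192)),("wht",((0,0,150),(180,60,255)),(254,157)),("knobdot",((15,80,130),(30,255,255)),(262,169))]:
    m=cv2.inRange(hsv,np.array(a),np.array(b))[v-8:v+9,u-8:u+9]
    if n=="red": m|=cv2.inRange(hsv,np.array((0,150,90)),np.array((6,255,255)))[v-8:v+9,u-8:u+9]
    M=cv2.moments(m,True)
    if M["m00"]: print(n,M["m00"],ray(K,T,[(u-8+M["m10"]/M["m00"],v-8+M["m01"]/M["m00"])],175 if n=="knobdot" else 121).round(1))
E
```

```text
table z -0.627562340657505 basez 8.448886503195581
depth
  n 92 rms 0.32088088057554254
  n 26 rms 0.2850763416600878
  n 58 rms 0.33154190730156285
    [1.0788924e-01 9.9416292e-01 5.2397455e+02 8.6492279e+01] ang 83.80634
    [ 9.9439901e-01 -1.0569108e-01  5.5200482e+02  1.6345659e+02] ang -6.0669837
    [ 9.9427480e-01 -1.0685323e-01  5.5470081e+02 -1.6537676e+01] ang -6.1339493
red
  n 80 rms 0.3695693326516354
  n 28 rms 0.24948034422581886
  n 21 rms 0.7747385865516155
    [1.04911707e-01 9.94481564e-01 5.24568848e+02 1.04356125e+02] ang 83.97791
    [ 9.92254913e-01 -1.24218516e-01  5.52491821e+02  1.64333786e+02] ang -7.1356277
    [ 8.4150064e-01 -5.4025614e-01  5.6711926e+02 -2.6347980e+00] ang -32.701077
dot 25.0 (196.08, 106.44) [[538.78558817 158.24059607   9.        ]]
dot 40.0 (341.075, 122.8) [[521.06826852  -5.20075083   9.        ]]
red 66.0 [[660.2  41.  121. ]]
yel 68.0 [[612.9  12.4 121. ]]
grn 67.0 [[614.4 125.  121. ]]
blu 62.0 [[561.4  40.3 121. ]]
wht 64.0 [[662.5  93.5 121. ]]
knobdot 22.0 [[612.7  67.7 175. ]]
```

```bash
python3 - <<'E'
from h import *
im,d,K,T=load("w1"); P=cloud(d,K,T)
for a,b in ((100,190),(375,460)):
    Q=P[255:345,a:b].reshape(-1,3); Q=Q[(Q[:,2]>200)]
    print("fingertip low z rel TCP",np.percentile(Q[:,2],[0,2,10,50])-269.7, Q[Q[:,2].argmin()])
print(rows([461,-217,110],-27.9),rows([461,-217,25],-27.9))
E
```

```text
fingertip low z rel TCP [12.0575181  15.40948346 21.27593032 40.07005669] [470.28062467 105.4011662  281.7575181 ]
fingertip low z rel TCP [11.95608489 15.27443646 21.23308026 39.63419993] [468.84685025  19.86889664 281.65608489]
[0.0001, -0.0, 0.4879, -0.0079, 0.2788, 0.1598] [0.0001, -0.0, 0.4879, -0.0079, 0.2788, 0.2448]
```

The open fingertips measure 12 mm above the TCP, so the grasp needs the TCP at about z=-3.

Scaled: 0.279 m / 0.75 = 0.372, 0.16 m / 0.75 = 0.2133, 0.488 rad / 3.1416 = 0.1553.

move_arm([
  [0,0,0.1553,-0.0107,0.372,0.2133,0.085],
  [0,0,0.1553,-0.0107,0.372,0.2133,0.085],
  [0,0,0.1553,-0.0107,0.372,0.2133,0.085],
  [0,0,0.1553,-0.0107,0.372,0.2133,0.085],
  [0,0,0.1553,-0.0107,0.372,0.2133,0.085],
  [0,0,0.1553,-0.0107,0.372,0.2133,0.085],
  [0,0,0.1553,-0.0107,0.372,0.2133,0.085],
  [0,0,0.1553,-0.0107,0.372,0.2133,0.085],
])

```text
clock: 3.02
eef_pos: [462.0, -215.4, 110.5]
tcp_rot: [-3.141, -0.001, -0.485]
contact_force: [-0.3, 0.1, 0.1]
opening: 0.994
grasp_force: 0.0
```

```bash
python3 - <<'E'
from h import *
im,d,K,T=snap("wrist","w2"); P=cloud(d,K,T)
m=((P[...,2]>8)&(P[...,2]<24)&(P[...,0]>380)).astype(np.uint8); m=cv2.morphologyEx(m,cv2.MORPH_OPEN,np.ones((3,3)))
n,l,st,c=cv2.connectedComponentsWithStats(m)
for i in range(1,n):
    if st[i,4]>1500:
        k=max(cv2.findContours((l==i).astype(np.uint8),cv2.RETR_EXTERNAL,cv2.CHAIN_APPROX_NONE)[0],key=len)[:,0]
        print(st[i],cv2.minAreaRect(ray(K,T,k,16)[:,:2].astype(np.float32)))
print(rows([461,-217,-3],-27.9))
E
```

```text
[  235    73   106   191 18673] ((483.8748474121094, -229.24095153808594), (69.14891815185547, 134.5643768310547), 61.618125915527344)
[ 467  122   93  100 6712] ((405.75244140625, -374.90863037109375), (62.07550811767578, 69.0723876953125), 46.48945999145508)
[-0.0002, -0.0011, 0.0028, -0.0002, 0.0021, 0.1136]
```

View pics/w2.png

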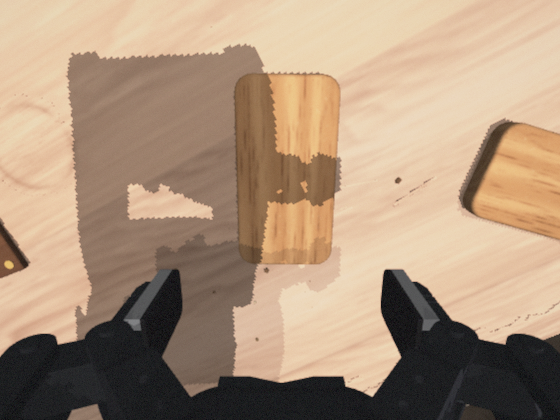

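The wrist view shows the board squarely between the fingers, spanning (235-340, 73-264), at the pose measured before. Descending and closing.

Scaled: 0.113 m / 0.75 = 0.1507, 0.105 m / 0.75 = 0.14, 0.004 rad / 3.1416 = 0.0013.

move_arm([
  [0,0,0.0013,0,0.0027,0.0667,0.085],
  [0,0,0.0013,0,0.0027,0.12,0.085],
  [0,0,0.0013,0,0.0027,0.14,0.085],
  [0,0,0.0013,0,0.0027,0.1507,0.085],
  [0,0,0.0013,0,0.0027,0.1507,0.085],
  [0,0,0.0013,0,0.0027,0.1507,0.06],
  [0,0,0.0013,0,0.0027,0.1507,0.06],
  [0,0,0.0013,0,0.0027,0.1507,0.06],
], grip_force=40)

```text
clock: 4.08
eef_pos: [461.5, -218.2, -1.9]
tcp_rot: [-3.141, -0.002, -0.49]
contact_force: [0.4, 1.1, 6.7]
opening: 0.803
grasp_force: 44.3
```

```bash
python3 - <<'E'
from h import *
from rig import sensors
s=sensors.sense();print(s["eef_pos"],s["tcp_rot"],s["opening"],s["grasp_force"],s["contact_force"])
# grip point 25mm behind board centre; stop 5 mm short of face
ex=np.array([.9943,-.1068]);f=np.array([522.9,76.7]);
g=f-ex*(68+25+6); print(g)
E
```

```text
[ 461.52484515 -218.15422821   -1.91342901] [-3.14134958e+00 -2.00760380e-03 -4.89511054e-01] 0.8032196834994597 44.287657141685486 [0.41308746 1.12825972 6.67795486]
[424.4643  87.2732]
```

```bash
python3 - <<'E'
from h import *
for p,y in [([461,-218,45],-28),([395,-60,45],-16),([405,89,45],-6.1)]: print(rows(p,y))
E
```

```text
[-0.0002, -0.002, -0.0008, -0.0004, 0.0001, -0.0469]
[-0.0, -0.002, -0.2103, -0.133, -0.1083, -0.0472]
[0.0001, -0.002, -0.383, -0.1942, -0.2445, -0.0472]
```

Scaled: -0.2445 m / 0.75 = -0.326, -0.133 m / 0.75 = -0.1773, -0.383 rad / 3.1416 = -0.1219.

move_arm([
  [0,0,0,0,0,-0.0627,0.06],
  [0,0,-0.0668,-0.1773,-0.144,-0.0627,0.06],
  [0,0,-0.0668,-0.1773,-0.144,-0.0627,0.06],
  [0,0,-0.0668,-0.1773,-0.144,-0.0627,0.06],
  [0,0,-0.1219,-0.2587,-0.326,-0.0627,0.06],
  [0,0,-0.1219,-0.2587,-0.326,-0.0627,0.06],
  [0,0,-0.1219,-0.2587,-0.326,-0.0627,0.06],
  [0,0,-0.1219,-0.2587,-0.326,-0.0627,0.06],
])

```text
clock: 5.08
eef_pos: [405.0, 90.7, 44.5]
tcp_rot: [-3.141, -0.002, -0.103]
contact_force: [0.4, -0.6, -1.4]
opening: 0.802
grasp_force: 47.4
```

```bash
python3 - <<'E'
from h import *
from rig import sensors
im,d,K,T=snap("wrist","w3"); P=cloud(d,K,T)
s=sensors.sense();print(s["eef_pos"],s["tcp_rot"],s["opening"],s["grasp_force"],s["contact_force"])
m=((P[...,2]>45)&(P[...,2]<85)&(P[...,0]>380)).astype(np.uint8); m[280:]=0
n,l,st,c=cv2.connectedComponentsWithStats(m)
for i in range(1,n):
    if st[i,4]>1500:
        k=max(cv2.findContours((l==i).astype(np.uint8),cv2.RETR_EXTERNAL,cv2.CHAIN_APPROX_NONE)[0],key=len)[:,0]
        zz=np.median(P[l==i][:,2]);print(st[i],zz,cv2.minAreaRect(ray(K,T,k,zz)[:,:2].astype(np.float32)))
E
```

```text
[404.62795642  89.70126069  44.2832394 ] [-3.14133555e+00 -1.08699568e-03 -1.03984276e-01] 0.8059890721381422 47.42781221866608 [-0.29185897 -1.1071207  -0.98702727]
[  163    50   238   230 43134] 61.83929821715257 ((454.8416442871094, 86.71368408203125), (96.04364776611328, 85.09882354736328), 84.11576080322266)
```

View pics/w3.png

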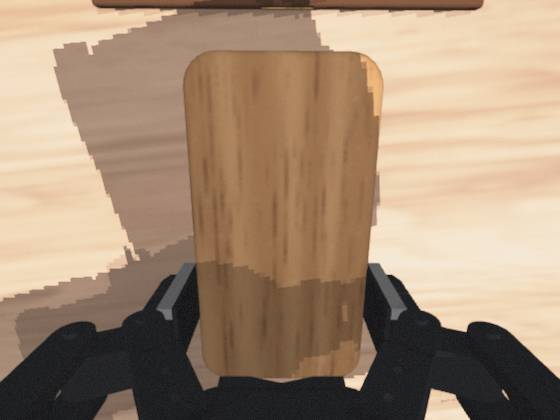

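The board hangs level in the grip. The base's front edge runs along the top of the picture from (93,8) to (483,8), with the brass inlay at (286,8). Next, the exact alignment.

```bash
python3 - <<'E'
from h import *
im,d,K,T=load("w3"); P=cloud(d,K,T); H=P[...,2]
B=lambda m: m
def fit(q,z,name):
    p=ray(K,T,q,z)[:,:2].astype(np.float32); l=cv2.fitLine(p,cv2.DIST_HUBER,0,.1,.01).ravel()
    a=np.degrees(np.arctan2(l[1],l[0])); print(name,a.round(2),l[2:]); return l
z=np.median(H[80:250,230:330]); print("top z",z,[np.median(H[v-10:v+10,250:320]) for v in (80,150,220)],[np.median(H[80:250,u-8:u+8]) for u in (220,280,340)])
rowsv=range(90,255); L=[];R_=[]
for v in rowsv:
    w=np.where(H[v,150:420]>40)[0]+150; L.append((w[0]-.5,v)); R_.append((w[-1]+.5,v))
l=fit(L,z,"L"); r=fit(R_,z,"R")
F=[(u,np.where(H[20:120,u]>40)[0][0]+20-.5) for u in range(210,360)]; f=fit(F,z,"Front")
E=[]
for u in range(110,470):
    w=np.where(H[:20,u]>4.5)[0]
    if len(w): E.append((u,w[-1]+.5))
e=fit(E,5,"face")
w=np.where(H[3,:]>5)[0]; print("base u range",w[0],w[-1],ray(K,T,[(w[0]-.5,3),(w[-1]+.5,3)],9))
hsv=cv2.cvtColor(im,cv2.COLOR_RGB2HSV); m=cv2.inRange(hsv,(18,100,60),(36,255,255))[:14]; M=cv2.moments(m[:,240:340],True)
if M["m00"]: print("inlay",M["m00"],ray(K,T,[(240+M["m10"]/M["m00"],M["m01"]/M["m00"])],5.5))
E
```

```text
top z 61.867471289608986 [np.float64(61.78566305106112), np.float64(61.85201373560689), np.float64(61.89946324235923)] [np.float64(61.888508772571626), np.float64(61.85820733993334), np.float64(61.83656565275426)]
L -6.41 [450.52414 121.36709]
R -6.24 [452.56482   52.046585]
Front 83.56 [496.84018  79.08064]
face 83.77 [520.29      59.258892]
base u range 93 482 [[532.45226771 165.35073714   9.        ]
 [514.09606506 -11.54027362   9.        ]]
inlay 116.0 [[522.08536104  77.51314468   5.5       ]]
```

Scaled: 0.0455 m / 0.75 = 0.0607, 0.042 m / 0.75 = 0.056, -0.002 rad / 3.1416 = -0.0006.

move_arm([
  [0,0,-0.0006,0.0133,0.0027,0.0267,0.06],
  [0,0,-0.0006,0.0267,0.0027,0.048,0.06],
  [0,0,-0.0006,0.0267,0.0027,0.056,0.06],
  [0,0,-0.0006,0.0267,0.0027,0.06,0.06],
  [0,0,-0.0006,0.0267,0.0027,0.0607,0.06],
  [0,0,-0.0006,0.0267,0.0027,0.0607,0.06],
])

```text
clock: 5.88
eef_pos: [424.0, 85.0, -1.4]
tcp_rot: [-3.141, -0.0, -0.104]
contact_force: [-0.2, 0.7, -0.8]
opening: 0.808
grasp_force: 47.4
```

Scaled: 0.006 m / 0.75 = 0.008, 0.005 m / 0.75 = 0.0067.

move_arm([
  [0,0,0,0.0027,0,0,0.06],
  [0,0,0,0.0053,0,0,0.06],
  [0,0,0,0.0067,0,0,0.06],
  [0,0,0,0.008,0,0,0.06],
  [0,0,0,0.008,0,0,0.06],
])

```text
clock: 6.5
eef_pos: [429.7, 84.4, -1.9]
tcp_rot: [3.141, 0.001, -0.104]
contact_force: [-1.5, 0.4, 0.0]
opening: 0.803
grasp_force: 47.6
```

Scaled: 0.0015 m / 0.75 = 0.002, 0.001 m / 0.75 = 0.0013.

move_arm([
  [0,0,0,0.0007,0,0.0007,0.06],
  [0,0,0,0.0013,0,0.0007,0.06],
  [0,0,0,0.002,0,0.0007,0.06],
  [0,0,0,0.002,0,0.0007,0.06],
])

```text
clock: 7.0
eef_pos: [429.6, 84.4, -1.9]
tcp_rot: [3.141, 0.003, -0.104]
contact_force: [-9.6, 4.2, 17.6]
opening: 0.804
grasp_force: 49.5
```

```bash
cat > gap.py <<'E'
from h import *
import sys
im,d,K,T=snap("wrist",sys.argv[1])
cv2.imwrite(f"pics/{sys.argv[1]}c.png",cv2.resize(im[0:150,80:480,::-1],None,fx=2,fy=2))
E
python3 gap.py w4
```

```text
(no output)
```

View pics/w4c.png

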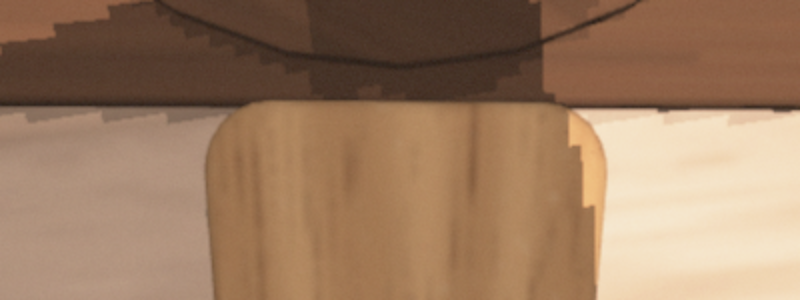

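The push has made contact (10 N). The board's short end is tight against the base's face, and its outline (205-607 in the crop) is centred on the deck's lowest point at 402. Releasing slowly and rising.

Scaled: -0.18 m / 0.75 = -0.24, -0.12 m / 0.75 = -0.16.

move_arm([
  [0,0,0,0,0,0,0.074],
  [0,0,0,0,0,0,0.079],
  [0,0,0,0,0,0,0.085],
  [0,0,0,0,0,0,0.085],
  [0,0,0,0,0,-0.0267,0.085],
  [0,0,0,0,0,-0.08,0.085],
  [0,0,0,-0.04,0,-0.16,0.085],
  [0,0,0,-0.0667,0,-0.24,0.085],
])

```text
clock: 8.05
eef_pos: [382.0, 89.1, 173.8]
tcp_rot: [3.141, 0.001, -0.104]
contact_force: [2.1, 0.8, 1.4]
opening: 0.994
grasp_force: 0.0
```

```bash
python3 - <<'E'
from h import *
from rig import sensors
s=sensors.sense();print(s["eef_pos"],s["qpos"])
im,d,K,T=snap("wrist","w5"); P=cloud(d,K,T); H=P[...,2]
m=((H>9.5)&(H<20)&(P[...,0]<530)&(abs(P[...,1]-84)<60)).astype(np.uint8)
k=max(cv2.findContours(m,cv2.RETR_EXTERNAL,cv2.CHAIN_APPROX_NONE)[0],key=cv2.contourArea)[:,0]
print(cv2.minAreaRect(ray(K,T,k,16)[:,:2].astype(np.float32)))
print(rows([612.5,67.2,300],0))
E
```

```text
[381.99685173  89.10364414 173.83767503] [2.25319734e-01 5.91480115e-02 2.15845510e+00 2.32444063e-05
 9.25556373e-01 1.90057706e+00]
((455.682373046875, 82.42027282714844), (69.31147766113281, 135.8099365234375), 83.73696899414062)
[-0.002, -0.0061, -0.1045, 0.2312, -0.0017, -0.1182]
```

View pics/w5.png

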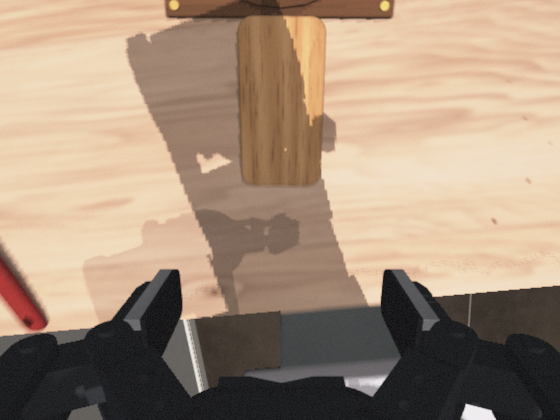

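The board lies flush against the base. The dots at (174,4) and (386,6) put the base's middle at u=280, against about 282 for the board, so I'll check that offset numerically.

```bash
python3 - <<'E'
from h import *
im,d,K,T=load("w5"); P=cloud(d,K,T); H=P[...,2]
hsv=cv2.cvtColor(im,cv2.COLOR_RGB2HSV); m=cv2.inRange(hsv,(18,110,110),(36,255,255))
D=[]
for u,v in [(174,5),(386,6)]:
    a=max(v-8,0); M=cv2.moments(m[a:v+8,u-8:u+9],True); q=(u-8+M["m10"]/M["m00"],a+M["m01"]/M["m00"]); D.append(ray(K,T,[q],9)[0]); print(q,M["m00"])
D=np.array(D)[:,:2]; print(D,np.linalg.norm(D[0]-D[1]))
ey=(D[0]-D[1])/np.linalg.norm(D[0]-D[1]); print("yaw",np.degrees(np.arctan2(-ey[0],ey[1])),"mid",D.mean(0)@ey)
# base ends by depth
w=np.where((H[10,:]>4.5)&(H[10]<14))[0]; e=ray(K,T,[(w[0]-.5,10),(w[-1]+.5,10)],9)[:,:2]@ey; print("ends",w[0],w[-1],e,e.mean())
L=[];R_=[]
for v in range(40,170):
    w=np.where(H[v,200:360]>7)[0]+200; L.append((w[0]-.5,v)); R_.append((w[-1]+.5,v))
L=ray(K,T,L,16)[:,:2]@ey;R_=ray(K,T,R_,16)[:,:2]@ey
print("board",np.median(L),np.median(R_),(np.median(L)+np.median(R_))/2, "slope",L[0]-L[-1],R_[0]-R_[-1])
E
```

```text
(173.8857142857143, 4.485714285714286) 70.0
(384.26190476190476, 5.321428571428571) 84.0
[[538.67497362 158.75464367]
 [520.79626138  -5.96590568]] 165.68798305065536
yaw -6.194614364216815 mid 133.10991354588737
ends 167 392 [222.13717181  43.44775789] 132.7924648488933
board 165.88028597510475 96.42497596475965 131.1526309699322 slope -0.01792441815811685 -0.07606744521042685
```

The board is flush, parallel to the base, and within 1.8 mm of the middle, so it stays. Next I'll go above the knob with the wrist pre-turned, so that one clockwise turn of about 155° fits joint 6.

```bash
python3 - <<'E'
from h import *
print(rows([612.5,67.3,290],100))
E
```

```text
[0.0039, -0.0063, -1.8498, 0.2312, -0.0018, -0.1082]
```

Scaled: 0.231 m / 0.75 = 0.308, 0.2 m / 0.75 = 0.2667, -1.44 rad / 3.1416 = -0.4584.

move_arm([
  [0,0,-0.0573,0,0,-0.08,0.085],
  [0,0,-0.1146,0.04,0,-0.144,0.085],
  [0,0,-0.1719,0.12,0,-0.144,0.085],
  [0,0,-0.2292,0.2,0,-0.144,0.085],
  [0,0,-0.2865,0.2667,-0.0013,-0.144,0.085],
  [0,0,-0.3438,0.308,-0.0027,-0.144,0.085],
  [0,0,-0.4011,0.308,-0.0027,-0.144,0.085],
  [0,0,-0.4584,0.308,-0.0027,-0.144,0.085],
])

```text
clock: 9.1
eef_pos: [613.6, 67.1, 279.9]
tcp_rot: [-3.14, 0.0, 1.341]
contact_force: [-0.4, 0.2, 0.2]
opening: 0.996
grasp_force: 0.0
```

Scaled: -0.41 rad / 3.1416 = -0.1305.

move_arm([
  [0,0,-0.0573,0,0,0,0.085],
  [0,0,-0.1146,0,0,0,0.085],
  [0,0,-0.1305,0,0,0,0.085],
  [0,0,-0.1305,0,0,0,0.085],
  [0,0,-0.1305,0,0,0,0.085],
])

```text
clock: 9.72
eef_pos: [613.4, 67.2, 280.5]
tcp_rot: [-3.141, -0.0, 1.745]
contact_force: [-0.5, 0.7, -0.2]
opening: 0.993
grasp_force: 0.0
```

```bash
python3 - <<'E'
from h import *
from rig import sensors
s=sensors.sense();print(s["eef_pos"],s["tcp_rot"],s["qpos"][5])
im,d,K,T=snap("wrist","w6"); snap("top","t1")
cv2.imwrite("pics/w6.png",im[:,:,::-1])
E
```

```text
[613.36458561  67.2107486  280.54300541] [-3.14136854e+00 -2.31939671e-07  1.74453444e+00] -0.06701416988556136
```

View pics/w6.png

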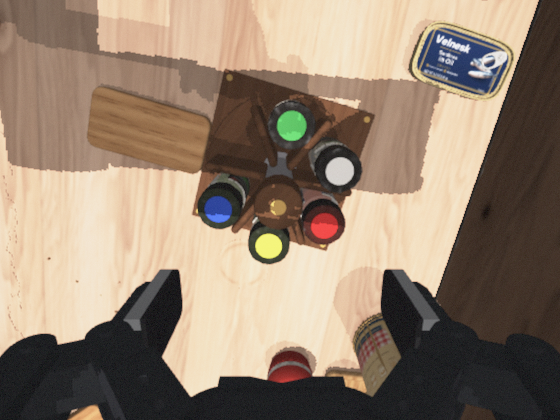

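The wrist view from above shows the knob's brass dot at (278,207), red at (324,226), yellow (268,245), blue (219,209), green (291,126) and white (340,171). The board (90-210, 88-170) is flush to the base's front. Now measuring the axis, the jars and the fins.

```bash
cat > car.py <<'E'
from h import *
C=dict(red=((172,120,80),(180,255,255)),yel=((22,110,130),(34,255,255)),grn=((45,100,60),(75,255,255)),blu=((105,110,80),(130,255,255)),wht=((0,0,150),(180,45,255)))
def meas(name,axis=None,guess=(612.5,67.3)):
    im,d,K,T=load(name); P=cloud(d,K,T); hsv=cv2.cvtColor(im,cv2.COLOR_RGB2HSV); g=np.array(guess)
    near=(np.linalg.norm(P[...,:2]-g,axis=-1)<82)&(P[...,2]>105)&(P[...,2]<135)
    J={}
    for k,(a,b) in C.items():
        m=cv2.inRange(hsv,np.array(a),np.array(b))
        if k=="red": m|=cv2.inRange(hsv,np.array((0,120,80)),np.array((6,255,255)))
        m[~near]=0; M=cv2.moments(m,True)
        if M["m00"]>20: J[k]=ray(K,T,[(M["m10"]/M["m00"],M["m01"]/M["m00"])],121)[0,:2]
    m=((np.linalg.norm(P[...,:2]-g,axis=-1)<30)&(P[...,2]>165)&(P[...,2]<185)).astype(np.uint8)
    kn=None
    if m.sum()>50:
        k=max(cv2.findContours(m,cv2.RETR_EXTERNAL,cv2.CHAIN_APPROX_NONE)[0],key=len)[:,0]
        (c,w,a)=cv2.minAreaRect(ray(K,T,k,172)[:,:2].astype(np.float32)); kn=(c,w)
    ax=g if axis is None else np.array(axis)
    for k,v in J.items():
        r=v-ax; print(k,v.round(1),"r",np.linalg.norm(r).round(1),"ang",np.degrees(np.arctan2(r[1],r[0])).round(1))
    print("knob",kn)
    r=P[...,:2]-ax; rr=np.linalg.norm(r,axis=-1); f=(rr>30)&(rr<84)&(P[...,2]>25)&(P[...,2]<112)
    for v in J.values(): f&=np.linalg.norm(P[...,:2]-v,axis=-1)>25
    a=np.degrees(np.arctan2(r[...,1],r[...,0]))[f]; zz=P[...,2][f]; print("fin top z",np.percentile(zz,[50,90,98]))
    top=zz>np.percentile(zz,98)-6
    h=np.histogram(a[top],bins=np.arange(-180,181,3)); print([(int(b),int(n)) for n,b in zip(*h) if n>15])
    ph=np.angle(np.exp(6j*np.radians(a[top])).mean())/6; print("fin phase mod60",np.degrees(ph)," -> bay centres at",np.degrees(ph)+30)
E
python3 - <<'E'
from car import *
meas("w6"); meas("t1")
print(rows([612.5,67.3,141],100))
E
```

```text
red [659.1  38.7] r 54.7 ang -31.6
yel [611.4  11.8] r 55.5 ang -91.1
grn [612.9 124.9] r 57.7 ang 89.6
blu [560.   39.8] r 59.3 ang -152.4
wht [662.   93.7] r 56.1 ang 28.0
knob ((611.608642578125, 68.64762115478516), (36.60028076171875, 38.00421142578125))
fin top z [80.24749009 81.88386664 82.62040054]
[(-180, 67), (-129, 25), (-126, 89), (-123, 84), (-120, 44), (-66, 29), (-63, 65), (-60, 54), (-6, 31), (-3, 81), (0, 54), (3, 23), (54, 42), (57, 127), (60, 142), (63, 60), (114, 92), (117, 148), (120, 120), (123, 25), (171, 43), (174, 127), (177, 123)]
fin phase mod60 -1.1955840127075712  -> bay centres at 28.80441598729243
red [659.9  40.4] r 54.5 ang -29.6
grn [613.4 125. ] r 57.7 ang 89.1
knob None
fin top z [ 79.66637239  88.4054871  109.23486252]
[]
fin phase mod60 -12.82157138048939  -> bay centres at 17.178428619510612
[-0.0001, -0.0, -0.0003, 0.0002, -0.0009, 0.1396]
```

Scaled: 0.1395 m / 0.75 = 0.186, 0.13 m / 0.75 = 0.1733.

move_arm([
  [0,0,0,0,-0.0013,0.0667,0.085],
  [0,0,0,0,-0.0013,0.1333,0.085],
  [0,0,0,0,-0.0013,0.1733,0.085],
  [0,0,0,0,-0.0013,0.186,0.07],
  [0,0,0,0,-0.0013,0.186,0.05],
  [0,0,0,0,-0.0013,0.186,0.042],
  [0,0,0,0,-0.0013,0.186,0.034],
  [0,0,0,0,-0.0013,0.186,0.03],
], grip_force=35)

```text
clock: 10.82
eef_pos: [611.0, 66.8, 142.7]
tcp_rot: [-3.139, 0.0, 1.746]
contact_force: [-10.4, -2.3, 8.5]
opening: 0.436
grasp_force: 35.2
```

move_arm([
  [0,0,0,0,0,0,0.03],
  [0,0,0,0,0,0,0.03],
  [0,0,0,0,0,0,0.03],
])

```text
clock: 11.2
eef_pos: [611.0, 66.8, 142.7]
tcp_rot: [-3.139, 0.0, 1.746]
contact_force: [-10.0, -1.5, 8.5]
opening: 0.434
grasp_force: 35.2
```

The tool is pulled 10 N towards -x, so the axis lies about 1.5 mm nearer than the commanded point. I'll relax that and start the turn gently.

Scaled: -0.0015 m / 0.75 = -0.002, -0.0007 m / 0.75 = -0.0009, 0.32 rad / 3.1416 = 0.1019.

move_arm([
  [0,0,0.0016,0,-0.0009,-0.0004,0.03],
  [0,0,0.0064,0,-0.002,-0.0009,0.03],
  [0,0,0.0159,0,-0.002,-0.0009,0.03],
  [0,0,0.0286,0,-0.002,-0.0009,0.03],
  [0,0,0.0446,0,-0.002,-0.0009,0.03],
  [0,0,0.0637,0,-0.002,-0.0009,0.03],
  [0,0,0.0828,0,-0.002,-0.0009,0.03],
  [0,0,0.1019,0,-0.002,-0.0009,0.03],
])

```text
clock: 12.2
eef_pos: [611.1, 66.8, 142.7]
tcp_rot: [3.141, -0.0, 1.423]
contact_force: [-4.1, -1.1, 5.3]
opening: 0.437
grasp_force: 36.0
```

Scaled: 0.48 rad / 3.1416 = 0.1528.

move_arm([
  [0,0,0.0191,0,0,0,0.03],
  [0,0,0.0382,0,0,0,0.03],
  [0,0,0.0573,0,0,0,0.03],
  [0,0,0.0764,0,0,0,0.03],
  [0,0,0.0955,0,0,0,0.03],
  [0,0,0.1146,0,0,0,0.03],
  [0,0,0.1337,0,0,0,0.03],
  [0,0,0.1528,0,0,0,0.03],
])

```text
clock: 13.2
eef_pos: [611.2, 66.7, 142.7]
tcp_rot: [3.141, -0.0, 0.943]
contact_force: [-3.7, -2.0, 5.6]
opening: 0.438
grasp_force: 36.0
```

Scaled: 0.48 rad / 3.1416 = 0.1528.

move_arm([
  [0,0,0.0191,0,0,0,0.03],
  [0,0,0.0382,0,0,0,0.03],
  [0,0,0.0573,0,0,0,0.03],
  [0,0,0.0764,0,0,0,0.03],
  [0,0,0.0955,0,0,0,0.03],
  [0,0,0.1146,0,0,0,0.03],
  [0,0,0.1337,0,0,0,0.03],
  [0,0,0.1528,0,0,0,0.03],
])

```text
clock: 14.2
eef_pos: [611.4, 66.6, 142.7]
tcp_rot: [3.141, -0.001, 0.463]
contact_force: [-3.7, -2.7, 3.7]
opening: 0.434
grasp_force: 36.0
```

Scaled: 0.48 rad / 3.1416 = 0.1528.

move_arm([
  [0,0,0.0191,0,0,0,0.03],
  [0,0,0.0382,0,0,0,0.03],
  [0,0,0.0573,0,0,0,0.03],
  [0,0,0.0764,0,0,0,0.03],
  [0,0,0.0955,0,0,0,0.03],
  [0,0,0.1146,0,0,0,0.03],
  [0,0,0.1337,0,0,0,0.03],
  [0,0,0.1528,0,0,0,0.03],
])

```text
clock: 15.2
eef_pos: [611.4, 66.4, 142.8]
tcp_rot: [3.141, -0.001, -0.017]
contact_force: [-3.2, -3.5, 4.9]
opening: 0.435
grasp_force: 36.0
```

Scaled: 0.48 rad / 3.1416 = 0.1528.

move_arm([
  [0,0,0.0191,0,0,0,0.03],
  [0,0,0.0382,0,0,0,0.03],
  [0,0,0.0573,0,0,0,0.03],
  [0,0,0.0764,0,0,0,0.03],
  [0,0,0.0955,0,0,0,0.03],
  [0,0,0.1146,0,0,0,0.03],
  [0,0,0.1337,0,0,0,0.03],
  [0,0,0.1528,0,0,0,0.03],
])

```text
clock: 16.2
eef_pos: [611.4, 66.2, 142.7]
tcp_rot: [3.141, -0.001, -0.497]
contact_force: [-3.3, -4.0, 4.1]
opening: 0.44
grasp_force: 36.0
```

Scaled: 0.39 rad / 3.1416 = 0.1241.

move_arm([
  [0,0,0.0191,0,0,0,0.03],
  [0,0,0.0382,0,0,0,0.03],
  [0,0,0.0573,0,0,0,0.03],
  [0,0,0.0748,0,0,0,0.03],
  [0,0,0.0907,0,0,0,0.03],
  [0,0,0.105,0,0,0,0.03],
  [0,0,0.1162,0,0,0,0.03],
  [0,0,0.1241,0,0,0,0.03],
])

```text
clock: 17.2
eef_pos: [611.3, 66.1, 142.7]
tcp_rot: [-3.142, -0.001, -0.886]
contact_force: [-5.6, -4.2, 5.1]
opening: 0.432
grasp_force: 36.0
```

Scaled: 0.05 rad / 3.1416 = 0.0159.

move_arm([
  [0,0,0.0064,0,0,0,0.03],
  [0,0,0.0111,0,0,0,0.03],
  [0,0,0.0143,0,0,0,0.03],
  [0,0,0.0159,0,0,0,0.03],
  [0,0,0.0159,0,0,0,0.03],
  [0,0,0.0159,0,0,0,0.03],
])

```text
clock: 17.95
eef_pos: [611.3, 66.1, 142.7]
tcp_rot: [-3.142, -0.001, -0.935]
contact_force: [-4.7, -5.2, 4.6]
opening: 0.434
grasp_force: 36.0
```

```bash
python3 - <<'E'
from car import *
from rig import sensors
s=sensors.sense();print(s["eef_pos"],s["tcp_rot"],s["qpos"],s["contact_force"])
snap("wrist","w7"); snap("top","t2"); snap("scene","s2")
meas("w7",axis=(611.3,67)); meas("t2",axis=(612.5,67.3)); meas("s2")
im=[cv2.imread(f"pics/{n}.png") for n in ("w7","t2")]
t=cv2.resize(im[1][130:290,190:400],None,fx=1.9,fy=1.9)
w=im[0][:320]; h=max(w.shape[0],t.shape[0]); 
o=np.zeros((h,400+w.shape[1]*0+400,3),np.uint8); w=cv2.resize(w,(400,229)); o[:229,:400]=w; o[:t.shape[0],400:400+t.shape[1]]=t
cv2.imwrite("pics/chk.png",o)
E
```

```text
[611.26678564  66.12695537 142.73911435] [-3.14152028e+00 -1.24792769e-03 -9.35311719e-01] [ 1.05901348e-01  4.31001649e-01  1.73267469e+00 -1.25511405e-03
  9.77223804e-01  2.61271101e+00] [-4.71847876 -5.2456222   4.59382875]
red [556.   58.8] r 55.9 ang -171.6
yel [586.  125.4] r 63.7 ang 113.4
grn [636.1  15.6] r 57.1 ang -64.3
blu [646.5 115.4] r 59.8 ang 54.0
wht [578.1  21.7] r 56.2 ang -126.3
knob ((612.8319091796875, 66.62126922607422), (60.93400573730469, 41.57318878173828))
fin top z [78.49972998 81.76439503 82.38009906]
[(-156, 22), (-153, 30), (-150, 49), (-99, 188), (-96, 261), (-93, 154), (-90, 26), (-42, 41), (-39, 312), (-36, 386), (-33, 273), (-30, 48), (18, 109), (21, 383), (24, 302), (27, 148), (78, 18)]
fin phase mod60 25.06180554292293  -> bay centres at 55.061805542922926
knob None
fin top z [ 79.64014491 102.0040149  110.86441205]
[]
fin phase mod60 8.932816546439357  -> bay centres at 38.932816546439355
grn [634.6  15. ] r 56.8 ang -67.1
wht [579.3  19.4] r 58.3 ang -124.7
knob ((609.7792358398438, 76.52816772460938), (57.976409912109375, 22.087905883789062))
fin top z [ 72.50050215  99.98464058 110.62861751]
[]
fin phase mod60 3.053582589087187  -> bay centres at 33.053582589087185
```

View pics/chk.png

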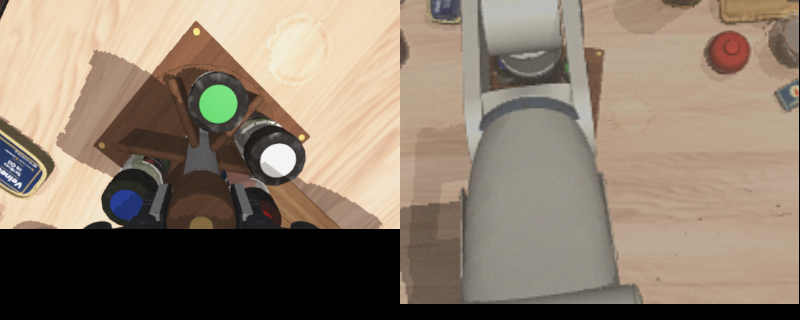

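The fins put the red bay at 175.1°, which agrees with the 153.6° turned. The front faces 173.8°, so 0.023 rad more is needed.

Scaled: 0.0008 m / 0.75 = 0.0011, 0.0004 m / 0.75 = 0.0005, 0.023 rad / 3.1416 = 0.0073.

move_arm([
  [0,0,0.0019,0,0.0005,0,0.03],
  [0,0,0.0045,0,0.0011,0,0.03],
  [0,0,0.0064,0,0.0011,0,0.03],
  [0,0,0.0073,0,0.0011,0,0.03],
  [0,0,0.0073,0,0.0011,0,0.03],
  [0,0,0.0073,0,0.0011,0,0.03],
  [0,0,0.0073,0,0.0011,0,0.03],
  [0,0,0.0073,0,0.0011,0,0.03],
])

```text
clock: 19.1
eef_pos: [611.3, 66.1, 142.8]
tcp_rot: [-3.14, -0.001, -0.958]
contact_force: [-1.9, -3.0, 7.0]
opening: 0.432
grasp_force: 36.1
```

```bash
python3 - <<'E'
from car import *
snap("wrist","w8"); snap("scene","s3")
meas("w8",axis=(611.3,67))
im,d,K,T=load("w8"); P=cloud(d,K,T)
m=(abs(P[...,2]-16)<2.5)&(P[...,0]<523)&(P[...,0]>370)&(abs(P[...,1]-82)<60)
print("board px",m.sum(),P[m].min(0) if m.any() else "",P[m].max(0) if m.any() else "")
E
```

```text
red [555.9  60. ] r 55.8 ang -172.8
yel [587.4 126. ] r 63.7 ang 112.1
grn [634.9  15. ] r 57.1 ang -65.6
blu [647.6 114.6] r 59.9 ang 52.7
wht [577.1  22.4] r 56.2 ang -127.5
knob ((613.0701904296875, 66.79144287109375), (60.93037796020508, 41.564605712890625))
fin top z [78.48244361 81.76848451 82.45450489]
[(-156, 20), (-153, 39), (-150, 32), (-102, 55), (-99, 279), (-96, 216), (-93, 79), (-90, 19), (-42, 123), (-39, 400), (-36, 358), (-33, 162), (15, 24), (18, 241), (21, 354), (24, 264), (27, 60)]
fin phase mod60 23.796511072547016  -> bay centres at 53.79651107254702
board px 4090 [385.41091628  42.92663134  13.52585441] [517.6524589  114.96131551  17.91032493]
```

View pics/w8.png

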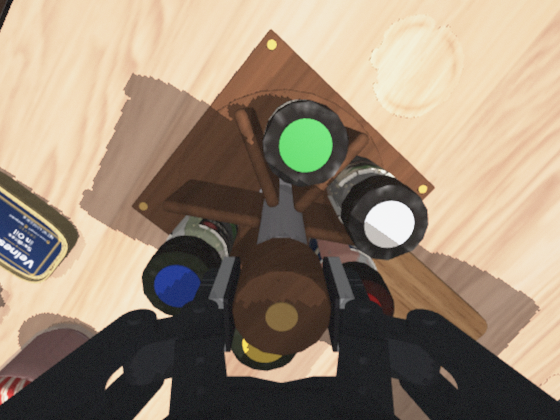

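The bay centre is now at 173.8°, facing the board. All five jars stand upright: green (305,145), white (389,224), blue (177,285), with yellow and red just behind the fingers. The board still lies from the base's front out to (485,325), and the knob is held at 36 N. Handing in.

```bash
python3 -c "
from rig import order
print(order.sign_off())"
```

```text
the job is handed in; nothing more can be done
None
```

The job is handed in: the board lies flush against the base's front, about 2 mm right of the middle. The red-dot jar's bay faces it, the knob is gripped and held still, and all five jars are upright; no verdict came back.

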